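# Swap the setting master for a viscometer bob in the V gauge and hold it seated

## Robot

A 6-joint arm with a two-finger parallel gripper is mounted at the origin on a cart in front of the work surface, level with it; the furniture and walls round the work are solid. World frame = base frame: x ahead of the robot, y to its left, z up, the work surface at z = 0. Lengths are in m, angles in rad, forces in N, time in s.
With the tool pointing down it reaches from about 0.3 to 0.775 m from the base axis. Payload 14.6 kg.
Tool frame: the origin (TCP) lies on the centre line of the jaws, within the pads' length; the fingertips stand 14 mm ahead of it and the grasp point (between the pads) lies 5 mm behind it; x points along the fingers, y is the direction in which the jaws open and shut, and the axes are right-handed (so a half turn about x gives the same grasp; the last joint's range is limited). The gripper opens to 94 mm and grips with 3 to 60 N. Pads are 16 mm wide; open, the fingers measure 119 mm over their backs; the gripper's body (75 mm by 177 mm) begins 78 mm behind the grasp point.
Start: joints at [-0.067, 0.3, 1.521, -0, 1.321, -0.067], TCP at [0.55, -0, 0.219] pointing down, gripper open.
Joint ranges: [-3.03, 3.03], [-0.79, 2.21], [0.23, 2.52], [-1.04, 4.18], [0, 3.07], [-2.55, 2.55]. Speed limits (rad/s): [2.22, 2.22, 2.57, 3.14, 3.14, 3.14].

## Interface

Orientations are given as [roll, pitch, yaw] about the fixed x, y, z axes, in that order (R = Rz(yaw) Ry(pitch) Rx(roll)).
In Python, from station import * gives the robot as it stands. The module is installed in compiled form; this text tells all that it offers.
- The arm moves only by the shell command python3 -m handwheel 'ROWS' [FORCE]. ROWS is JSON, a list of rows, each a list of 3 entries, a list of its own where there are three numbers: the shift along the tool's x, y, z in mm, then the turn about the tool's x in rad, then the gripper command: -1 is fully open, 1 is shut, values between are in proportion. In form: [[[dx, dy, dz], spin, gripper], ...]. A call has exactly 5 rows; each row is the pose to reach, as a shift and turn from the pose measured when the call began, along the tool's axes at that moment; what a row does not reach only later rows make up. A row lasts 1/10 s, in which the tool goes at most 50 mm and 8.59 degrees, less where a joint would pass 70% of its speed; a pose out of reach is approached as far as the arm can. A call with a gripper value outside its range is refused whole. The fingers move at their own pace and stop on an object; FORCE is the grip in N (left out, the last holds). Time passes only in rows, so rows that repeat a pose let the fingers close, or fill a call up. It gives the time, the measured TCP pose, the force and the opening at its end, in the units of the state.
- get_obs(): the state, without advancing time (a new reading comes with each control period).
- camera(name): name is "scene" or "side" or "wrist"; returns (picture, depth): 480x640x3 uint8, blue, green, red; 480x640 float32, m along the optical axis (not along the pixel's ray), 0 where there is no reading.
- camera_info(name): a dict with "fx", "fy", "cx", "cy" (pixels), "k1" (the pictures are not rectified: a ray, as slopes to the right and down, at radius r is drawn at 1 + k1 r^2 times it, then the intrinsics apply), "extrinsics" (4x4, takes a point from camera to world coordinates). Camera axes: x right, y down, z forward; pixel columns grow to the right and rows downward; lengths in m; the calibration is good to about 2 mm. A picture is of the moment at which its call begins: read the wrist's pose just before it. camera_info takes no time and is no camera call; for the wrist camera it gives the pose at the moment of the call.
- hand_in(): hands the job in, once; it reports no verdict.
The state is a dict: "time_s": time; "qpos": joint angles; "joint_vel": joint speeds; "tau": joint torques, N m; "ee_pos": TCP position; "eef_rot": TCP orientation; "force": force on the tool from outside, world axes, zero at the start; "moment": the same for the moment, N m; "grip_width": finger opening in m.
Only numpy, scipy, OpenCV 4.12 (cv2) and the standard library are available. Lean on these libraries where they do the work, as an engineer would, in place of code of your own. Each camera call takes 0.05 s, during which the arm holds its last target. There are 200 camera calls.

## Task

The small V gauge has just been zeroed on its setting master (the plain short cylinder), which still lies in the V: take the master out and lay it back in its empty place in the black storage rest. Then lay the measuring bob (the cylinder with the stem) from the rest into the V, with the flat end of its barrel right up against the end stop, and press it down gently but firmly (10 N or so) so that it bears on both flanks of the V. Finish while still pressing it there, so that the diameter can be read on the dial, and leave the other things on the bench as they are.

Things in the scene. Friction and masses are not known exactly. Their poses are not given: they have to be found in the camera images.
- gauge: V gauge, fixed to the bench: steel base plate 100 (x) x 120 (y) x 12 mm, on it a grey column 37 (x) x 64 (y) mm with a steel 90-degree V on top running along the gauge's y axis, 84 mm above the bench at its upper edges, 67 mm at its bottom; round dial with needle on the -x face, below 64 mm. Origin: centre of the underside, z up; yaw varies
- vee_near: the V block's half on the gauge's -x side (one flank, 45 degrees); origin same as the gauge's. The V runs from y = -32 to +32 mm, interrupted from -7 to +7 mm. The whole block is 37 mm wide, narrower than the 40 mm parts, so fingers can reach down on both sides of a part lying in it
- vee_far: the V block's half on the gauge's +x side (the other flank, 45 degrees); origin same as the gauge's
- stop (a point): middle of the face of the end stop's round button (11 mm), at the gauge's y = +30 mm, 95.3 mm above the bench; its bracket stands at the +y end of the V (y = 32 to 38 mm, 24 mm wide, top at 104 mm)
- seat (a point): point on the gauge, 95.3 mm above the bench: where the middle of the bob's barrel (on its axis) is when it lies on both flanks with its end against the stop button
- plunger (a joint): the gauge's feeler, a ball-ended spring pin that comes up in the middle of the V (m): -0.004 when the V is empty, 0 when a 40 mm cylinder is seated on both flanks; its spring pushes up with only about 1.4 N, less than the bob's weight. It drives the needle
- rest: black storage rest, fixed to the bench: foot 46 (x) x 216 (y) x 8 mm, on it a bar 32 mm wide with a shallow 120-degree groove along y, upper edges 17.5 mm above the bench. Origin: centre of the underside, z up; yaw varies. Two places in line: the bob's (y = -33 to +33 mm) and the master's (y = +38 to +100 mm), walls 24 mm high at y = 33 to 38 and 100 to 105 mm
- master_place (a point): on the rest: where the middle of the master is (on its axis, 33.1 mm above the bench) when it lies in its place in the groove; the place is 62 mm long, the master 50 mm
- bob: viscometer bob, steel, about 0.3 kg, at first in its place in the rest: barrel 40 mm diameter x 60 mm, on one end a 9 mm stem 40 mm long with a 15 mm coupling 14 mm long. Origin: middle of the barrel on its axis. y is the axis: stem towards -y, flat end at y = +30 mm; x and z turn as it rolls. It points the same way in rest and V (flat end to their +y)
- master: setting master, steel, about 0.42 kg, a plain cylinder 40 mm diameter x 50 mm long with a small bore, lying at first in the V. Origin in its middle on the axis; y is the axis; x and z turn as it rolls
- dropper_bottle: small dropper bottle 32 x 33 x 54 mm, origin under its centre; bystander
- screwdriver: screwdriver 181 mm long with a thick handle, lying down, origin under its middle; bystander
- jar_lid: shallow white jar lid 85 mm across, 12 mm high, origin under its centre; bystander
Mind the look-alikes: they are no part of the job. There is more than one size of the rest; the one meant has the size given above.

How it is judged:
On the way:
1. the setting master lies in its place in the storage rest, let go (x of master in the frame of master_place between -0.005 and 0.005 m and y of master in the frame of master_place between -0.008 and 0.008 m and z of master in the frame of master_place between -0.003 and 0.003 m and angle between the y axis of master and the y axis of rest, either way round below 0.08 rad and contact force between the fingers and master below 0.1 N), for 0.2 s.
At the end, for the whole second after the job is handed in: Fingers press on the bob and it bears on each flank with over 3 N; it is at rest within 1.5 mm of the seated position, in line within 0.03 rad, its flat end within 3 mm of the stop, plunger within 1.5 mm of 0. The master lies released in its place (5 mm across, 8 mm along, 3 mm in height, 0.08 rad) (all of step 1 and x of bob in the frame of seat between -0.0015 and 0.0015 m and y of bob in the frame of seat between -0.003 and 0.0015 m and z of bob in the frame of seat between -0.0015 and 0.0015 m and angle between the y axis of bob and the y axis of gauge, either way round below 0.03 rad and value of joint plunger between -0.0015 and 0.0015 m and contact force between bob and vee_near above 3 N and contact force between bob and vee_far above 3 N and contact force between the fingers and bob above 3 N and linear speed of bob below 0.01 m/s); the arm keeps its last pose, push and grip.
It fails at once if the bob is forced onto a flank of the V with more than 60 N (contact force between bob and vee_near above 60 N or contact force between bob and vee_far above 60 N).
It fails at once if the dropper bottle, screwdriver or jar lid is moved by more than 30 mm (distance of any of dropper_bottle, screwdriver, jar_lid from where it was at the start of the episode above 0.03 m).
It also fails if it takes over 58 s, if anything falls off the work surface, if the arm or the gripper's body presses on something with over 40 N, if the wrist force passes 120 N, or if a joint passes its speed limit or range.

## Working session

There is one attempt and no reset: what is moved stays moved. The work goes in short steps, Python scripts to look and compute and a shell command to move; the robot and the scene stay as the last step left them, time stands still between calls to the robot, and variables do not carry over. Pictures are saved under pics/ and viewed, about 8 in all and at most 12, crops included, and the job is handed in when it is done.

```bash
mkdir -p pics; cat > h.py <<'E'
from station import *
import numpy as np, cv2
def grab(n,f):
    i=camera_info(n); p,d=camera(n); cv2.imwrite('pics/'+f+'.png',p); np.savez('pics/'+f,p=p,d=d,**{k:np.array(i[k]) for k in i if k in('fx','fy','cx','cy','k1','extrinsics')}); return p,d
def world(f,u,v,z=None,zd=None):
    a=np.load('pics/'+f+'.npz'); K=np.array([[a['fx'],0,a['cx']],[0,a['fy'],a['cy']],[0,0,1]],float)
    q=cv2.undistortPoints(np.array([[[u,v]]],float),K,np.array([a['k1'],0,0,0.]))[0,0]
    r=np.array([q[0],q[1],1]); E=a['extrinsics']
    if z is None:
        d=float(np.median(a['d'][int(v)-1:int(v)+2,int(u)-1:int(u)+2])); return E[:3,:3]@(r*d)+E[:3,3]
    D=E[:3,:3]@r; return E[:3,3]+D*(z-E[2,3])/D[2]
def cloud(f):
    a=np.load('pics/'+f+'.npz'); K=np.array([[a['fx'],0,a['cx']],[0,a['fy'],a['cy']],[0,0,1]],float)
    v,u=np.mgrid[:480,:640]; q=cv2.undistortPoints(np.stack([u,v],-1).reshape(-1,1,2).astype(float),K,np.array([a['k1'],0,0,0.]))[:,0]
    d=a['d'].reshape(-1); P=np.c_[q,np.ones(len(q))]*d[:,None]; E=a['extrinsics']; P=P@E[:3,:3].T+E[:3,3]; P[d==0]=np.nan; return P.reshape(480,640,3)
E
python3 - <<'E'
from h import *
for n in('scene','side','wrist'):
    grab(n,n+'0'); print(n,np.round(camera_info(n)['extrinsics'],3).tolist(), camera_info(n)['fx'])
print(get_obs())
E
```

```text
scene [[0.819, -0.421, 0.39, -0.051], [-0.574, -0.586, 0.572, -0.754], [-0.012, -0.692, -0.721, 1.188], [0.0, 0.0, 0.0, 1.0]] 521.4125767293446
side [[-0.927, -0.241, 0.288, 0.164], [-0.375, 0.591, -0.714, 1.056], [0.002, -0.77, -0.638, 0.912], [0.0, 0.0, 0.0, 1.0]] 443.3194407853536
wrist [[1.0, -0.0, -0.001, 0.55], [-0.0, -0.965, -0.263, 0.076], [-0.0, 0.263, -0.965, 0.384], [0.0, 0.0, 0.0, 1.0]] 363.9405142546041
{'time_s': 0.15, 'qpos': array([-6.65633319e-02,  3.00318906e-01,  1.52140514e+00,  5.04501597e-06,
        1.32067668e+00, -6.66675395e-02]), 'joint_vel': array([ 1.14896834e-03, -1.44558019e-03, -5.88015763e-04,  3.56474450e-04,
       -2.29712683e-03, -9.64034770e-05]), 'tau': array([-2.50185103e-04, -5.31960297e+01, -3.52822959e+01,  7.07691838e-02,
        2.35654798e-02, -3.66386917e-05]), 'ee_pos': array([5.49830942e-01, 2.97609491e-05, 2.19044237e-01]), 'eef_rot': array([-1.64351149,  1.56998823,  3.06898045]), 'force': array([ 0.03189706, -0.75980213,  0.26764745]), 'moment': array([-0.00697778, -0.04012561, -0.0297459 ]), 'grip_width': 0.09384562546463876}
```

View pics/scene0.png

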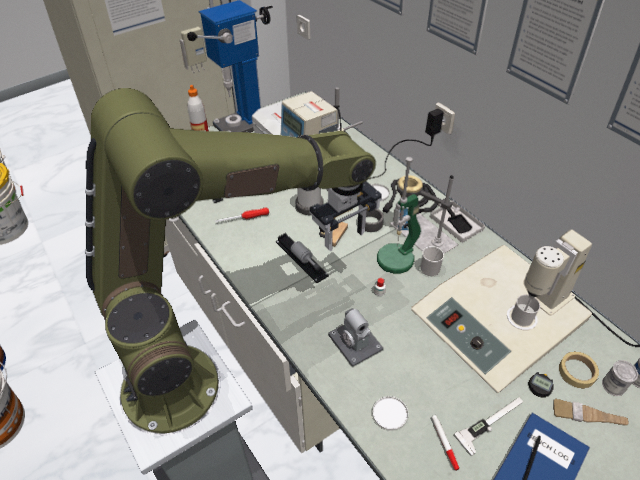

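The scene shows the gauge with the master at (355,330), a black rest with a part at (303,256), the bottle at (380,286), the screwdriver at (243,215) and the lid at (390,413). Next I'll look at the side view and enlarged crops.

```bash
python3 - <<'E'
import cv2,numpy as np
s=cv2.imread('pics/scene0.png'); d=cv2.imread('pics/side0.png')
a=cv2.resize(s[220:370,260:410],(400,400),interpolation=cv2.INTER_CUBIC)
w=cv2.resize(cv2.imread('pics/wrist0.png'),(400,300))
o=np.zeros((600,800,3),np.uint8); 
cv2.imwrite('pics/c1.png',np.hstack([a,np.vstack([w,np.zeros((100,400,3),np.uint8)])]))
E
```

```text
(no output)
```

View pics/side0.png

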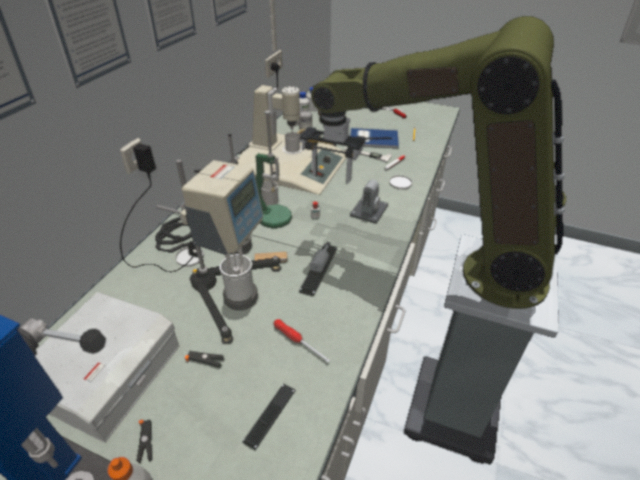

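View pics/c1.png

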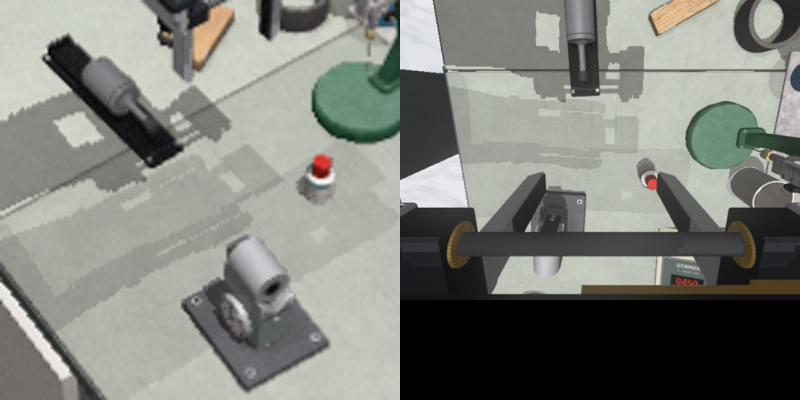

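Candidates for the rest are the black bar with the bob at side (320,268) = scene (303,256), and the flat black bar at side (270,415). The first carries the bob and has an empty place at its +y end. I'll check sizes using corners and depth.

```bash
python3 - <<'E'
from h import *
for u,v,z in [(277,239,.008),(286,234,.008),(328,275.5,.008),(318,282,.008),(328.3,331.8,.012),(353.8,365.5,.012),(383,349.4,.012)]:
    print((u,v),np.round(world('scene0',u,v,z),3))
def fit(f,c,r,zl,zh,lab):
    P=cloud(f).reshape(-1,3); m=(np.hypot(P[:,0]-c[0],P[:,1]-c[1])<r)&(P[:,2]>zl)&(P[:,2]<zh); Q=P[m]
    if len(Q)<10: print(f,lab,len(Q));return
    rc=cv2.minAreaRect((Q[:,:2]*1000).astype(np.float32)); ax=np.linalg.svd(Q[:,:2]-Q[:,:2].mean(0),full_matrices=0)[2][0]
    print(f,lab,len(Q),'rect',np.round(rc[0],1),np.round(rc[1],1),round(rc[2],1),'mean',np.round(Q.mean(0),3),'ax',np.degrees(np.arctan2(ax[1],ax[0])).round(1))
g=world('scene0',355,320); r=world('scene0',303,256); print(g,r,world('scene0',380,286),world('scene0',390,413),world('scene0',243,215))
for f in('scene0','side0'):
    fit(f,g,.09,.02,.2,'gauge');fit(f,g,.06,.108,.13,'mastertop');fit(f,r,.06,.034,.07,'bob top')
    P=cloud(f).reshape(-1,3);m=(np.hypot(*(P[:,:2]-g[:2]).T)<.05)&(P[:,2]>.07)&(P[:,2]<.13);print('zmax',np.percentile(P[m][:,2],[50,95,99]))
print([np.round(world('side0',u,v,.008),3) for u,v in((290,386),(247,447))])
E
```

```text
(277, 239) [0.503 0.279 0.008]
(286, 234) [0.538 0.281 0.008]
(328, 275.5) [0.545 0.061 0.008]
(318, 282) [0.506 0.058 0.008]
(328.3, 331.8) [ 0.426 -0.104  0.012]
(353.8, 365.5) [ 0.418 -0.227  0.012]
(383, 349.4) [ 0.51  -0.234  0.012]
[ 0.46027904 -0.1707837   0.1136925 ] [0.51051339 0.141047   0.04489023] [ 0.62626666 -0.07840955  0.03896304] [ 0.41191018 -0.37940017  0.00298878] [0.46551072 0.43139337 0.01798983]
scene0 gauge 835 rect [ 463.8 -165.5] [75.8 49.3] 85.7 mean [ 0.46  -0.175  0.08 ] ax -78.9
scene0 mastertop 201 rect [ 468.6 -165. ] [52.7 34.7] 88.0 mean [ 0.468 -0.167  0.114] ax -93.8
scene0 bob top 283 rect [521.9 142. ] [ 38.8 118.9] 6.7 mean [0.518 0.154 0.046] ax -83.7
zmax [0.10500379 0.11664721 0.11936169]
side0 gauge 456 rect [ 461.8 -161.3] [79.2 49.2] 80.9 mean [ 0.463 -0.144  0.074] ax 66.6
side0 mastertop 79 rect [ 470.7 -159.9] [52.7 30.4] 81.1 mean [ 0.469 -0.159  0.113] ax 88.8
side0 bob top 236 rect [520.5 144.2] [ 39.  114.6] 4.4 mean [0.516 0.164 0.046] ax 95.3
zmax [0.10136864 0.11558771 0.11743945]
[array([0.433, 0.564, 0.008]), array([0.455, 0.727, 0.008])]
```

```bash
cat >> h.py <<'E'
from scipy.spatial.transform import Rotation as Ro
def delta(p,yaw=None):
    o=get_obs(); R=Ro.from_euler('xyz',o['eef_rot']).as_matrix(); t=np.array(p)-o['ee_pos']
    d=R.T@t*1000
    y=R[:,1]; a=np.arctan2(y[1],y[0])
    s=''
    if yaw is not None:
        s=(yaw-a+np.pi/2)%np.pi-np.pi/2; s=round(-s,3)
    print('t',round(o['time_s'],2),'pos',np.round(o['ee_pos'],4),'jawyaw',round(np.degrees(a),2),'tilt',np.round(R[:,0],3),'dmm',np.round(d,1),'spin',s,'F',np.round(o['force'],1),'w',round(o['grip_width'],4),'q6',round(o['qpos'][5],2))
E
python3 - <<'E'
from h import *
o=get_obs();print(np.round(Ro.from_euler('xyz',o['eef_rot']).as_matrix(),3)); delta((.47,-.255,.25),0)
E
```

```text
[[-0.001  1.     0.   ]
 [ 0.     0.    -1.   ]
 [-1.    -0.001 -0.   ]]
t 0.15 pos [0.5498 0.     0.219 ] jawyaw 0.01 tilt [-0.001  0.    -1.   ] dmm [-30.9 -79.9 255. ] spin 0.0 F [ 0.  -0.8  0.3] w 0.0938 q6 -0.07
```

```bash
python3 -m handwheel '[[[-10,-16,50],0,-1],[[-20,-32,100],0,-1],[[-30,-48,150],0,-1],[[-30,-64,200],0,-1],[[-30,-80,255],0,-1]]'; python3 -m handwheel '[[[0,0,0],0,-1],[[0,0,0],0,-1],[[0,0,0],0,-1],[[0,0,0],0,-1],[[0,0,0],0,-1]]'; python3 - <<'E'
from h import *
delta((.47,-.255,.25),0); grab('wrist','w1')
P=cloud('w1'); np.save('pics/w1c',P)
E
```

```text
time_s: 0.65
ee_pos: [0.4745, -0.2376, 0.2494]
eef_rot: [-1.027, 1.57, -2.597]
force: [-0.3, -0.2, -1.0]
grip_width: 0.094
time_s: 1.15
ee_pos: [0.475, -0.2366, 0.2494]
eef_rot: [-1.007, 1.57, -2.576]
force: [0.3, -0.3, -0.1]
grip_width: 0.0943
t 1.15 pos [ 0.475  -0.2366  0.2494] jawyaw 0.11 tilt [-0. -0. -1.] dmm [-0.6 -5.  18.4] spin 0.002 F [ 0.3 -0.3 -0.1] w 0.0943 q6 -0.53
```

View pics/w1.png

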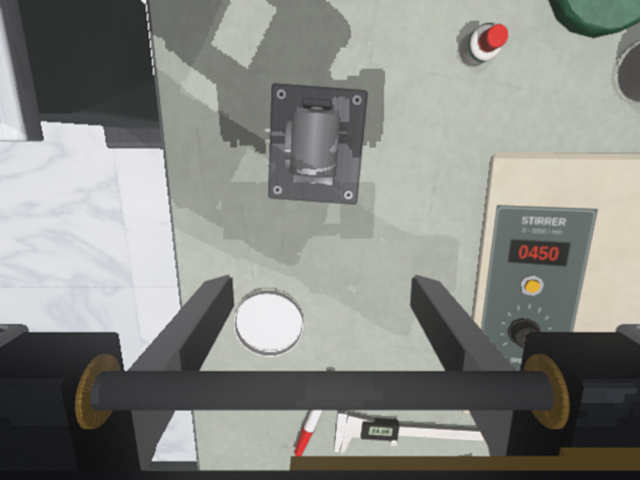

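The wrist view shows the gauge plate corners at (273,84), (367,91), (357,203) and (269,196). The master is at about (315,145), with the stop at the top (world +y) at (319,102). The lid is at (269,321).

```bash
cat >> h.py <<'E'
from scipy.optimize import least_squares
def cyl(f,c,zl,zh,r=.02,rad=.04):
    P=cloud(f).reshape(-1,3); Q=P[(np.hypot(*(P[:,:2]-np.array(c[:2])).T)<rad)&(P[:,2]>zl)&(P[:,2]<zh)]
    def res(p):
        n=np.array([-np.sin(p[2]),np.cos(p[2])]) # axis y dir
        x=(Q[:,0]-p[0])*n[1]-(Q[:,1]-c[1])*n[0]
        return np.hypot(x,Q[:,2]-p[1])-r
    s=least_squares(res,[c[0],zl,0],loss='soft_l1',f_scale=.001)
    n=np.array([-np.sin(s.x[2]),np.cos(s.x[2])]); ok=abs(s.fun)<.002
    t=(Q[ok,:2]-[s.x[0],c[1]])@n
    e=np.percentile(t,[.5,99.5]); 
    print('n',ok.sum(),len(Q),'axis x at y=%.3f: %.4f z %.4f yaw %.2fdeg'%(c[1],s.x[0],s.x[1],np.degrees(s.x[2])),'ends',[np.round(np.array([s.x[0],c[1]])+n*k,4) for k in e],'len',e[1]-e[0],'rms',np.sqrt((s.fun[ok]**2).mean()))
E
python3 - <<'E'
from h import *
C=[world('w1',*p,.012) for p in((273,84),(367,91),(357,203),(269,196))]
C=np.array(C);print(C.round(4),C.mean(0).round(4))
e=C[0]-C[3]+C[1]-C[2];print('yaw',np.degrees(np.arctan2(-e[0],e[1])));e=C[1]-C[0]+C[2]-C[3];print('yaw',np.degrees(np.arctan2(e[1],e[0])), [np.linalg.norm(C[i]-C[i-1]).round(4) for i in range(4)])
cyl('w1',C.mean(0),.098,.13)
for s in('scene0','side0'): cyl(s,C.mean(0),.098,.13)
print('bob');[cyl(s,(.519,.165),.033,.07,rad=.05) for s in('scene0','side0')]
E
```

```text
[[ 0.4253 -0.1036  0.012 ]
 [ 0.5219 -0.1101  0.012 ]
 [ 0.5147 -0.2263  0.012 ]
 [ 0.417  -0.2187  0.012 ]] [ 0.4697 -0.1647  0.012 ]
yaw -3.8194215623194014
yaw -4.1741610219280645 [np.float64(0.1154), np.float64(0.0968), np.float64(0.1164), np.float64(0.098)]
n 2937 3225 axis x at y=-0.165: 0.4687 z 0.0946 yaw -4.07deg ends [array([ 0.467 , -0.1879]), array([ 0.4705, -0.1387])] len 0.0493419990470092 rms 0.000633794069601385
n 189 318 axis x at y=-0.165: 0.4701 z 0.0951 yaw -5.47deg ends [array([ 0.4674, -0.1921]), array([ 0.4724, -0.1408])] len 0.05156797287336433 rms 0.0010181648545724551
n 68 139 axis x at y=-0.165: 0.4709 z 0.0936 yaw -7.25deg ends [array([ 0.4681, -0.1869]), array([ 0.4751, -0.1314])] len 0.055978473953015154 rms 0.0011251049387655727
bob
n 120 257 axis x at y=0.165: 0.5225 z 0.0328 yaw 7.17deg ends [array([0.5261, 0.1366]), array([0.5182, 0.1991])] len 0.06295451560338171 rms 0.0010655556790630358
n 156 249 axis x at y=0.165: 0.5204 z 0.0318 yaw 4.19deg ends [array([0.5221, 0.1413]), array([0.5176, 0.2029])] len 0.06180818095961858 rms 0.0009376094727060813
```

```bash
python3 - <<'E'
from h import *
delta((.4688,-.1638,.0903),np.radians(-4.05))
E
```

```text
t 1.2 pos [ 0.4749 -0.2368  0.2494] jawyaw 0.1 tilt [-0. -0. -1.] dmm [159.1  -6.  -73. ] spin 0.072 F [-0.6  0.2 -0.5] w 0.0938 q6 -0.53
```

```bash
python3 -m handwheel '[[[20,-6,-45],0.072,-1],[[60,-6,-73],0.072,-1],[[100,-6,-73],0.072,-1],[[135,-6,-73],0.072,-1],[[159,-6,-73],0.072,-1]]'; python3 - <<'E'
from h import *
delta((.4688,-.1638,.0903),np.radians(-4.05))
E
```

```text
time_s: 1.7
ee_pos: [0.4682, -0.1628, 0.0883]
eef_rot: [-1.738, 1.569, 2.905]
force: [-0.3, 0.1, -0.1]
grip_width: 0.0942
t 1.7 pos [ 0.4682 -0.1628  0.0883] jawyaw -3.96 tilt [-0.002  0.    -1.   ] dmm [-2.   0.7  0.9] spin 0.002 F [-0.3  0.1 -0.1] w 0.0942 q6 -0.34
```

Well aligned. I'll close at 25 N and then lift.

```bash
python3 -m handwheel '[[[-2,0,0],0,1],[[-2,0,0],0,1],[[-2,0,0],0,1],[[-2,0,0],0,1],[[-2,0,0],0,1]]' 30;  python3 -m handwheel '[[[0,0,0],0,1],[[0,0,0],0,1],[[-5,0,0],0,1],[[-20,0,0],0,1],[[-50,0,0],0,1]]'; python3 - <<'E'
from h import *
delta((.52,.10,.22),0)
E
```

```text
time_s: 2.2
ee_pos: [0.4686, -0.1629, 0.0911]
eef_rot: [-1.338, 1.57, -2.978]
force: [0.1, 1.1, 0.8]
grip_width: 0.0574
time_s: 2.7
ee_pos: [0.4674, -0.1624, 0.14]
eef_rot: [-1.843, 1.566, 2.8]
force: [0.8, -1.1, -3.9]
grip_width: 0.0391
t 2.7 pos [ 0.4674 -0.1624  0.14  ] jawyaw -3.96 tilt [-0.005  0.002 -1.   ] dmm [ -79.8   34.  -265.6] spin -0.069 F [ 0.8 -1.1 -3.9] w 0.0391 q6 -0.34
```

```bash
python3 -m handwheel '[[[-30,0,-15],0,1],[[-60,8,-65],-0.02,1],[[-90,18,-115],-0.04,1],[[-95,26,-165],-0.069,1],[[-95,34,-215],-0.069,1]]';  python3 -m handwheel '[[[0,0,-30],0,1],[[0,0,-50],0,1],[[0,0,-50],0,1],[[0,0,-50],0,1],[[0,0,-50],0,1]]'; python3 - <<'E'
from h import *
grab('wrist','w2')
delta((.52,.10,.22),0)
E
```

```text
time_s: 3.2
ee_pos: [0.5128, 0.0337, 0.2358]
eef_rot: [-2.112, 1.567, 2.601]
force: [1.2, -0.4, -4.5]
grip_width: 0.0391
time_s: 3.7
ee_pos: [0.5127, 0.0829, 0.2358]
eef_rot: [-2.001, 1.567, 2.711]
force: [-0.5, 0.4, -4.6]
grip_width: 0.0389
t 3.75 pos [0.5128 0.0829 0.2359] jawyaw -0.05 tilt [-0.003  0.002 -1.   ] dmm [ 15.9   7.3 -17.1] spin -0.001 F [ 1.4 -0.3 -4.3] w 0.0393 q6 0.09
```

View pics/w2.png

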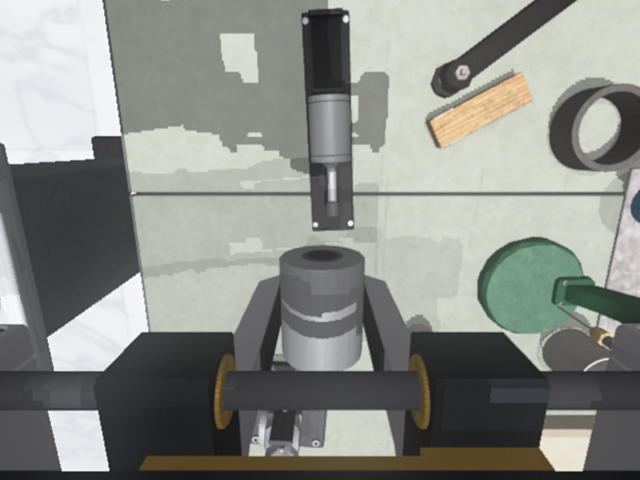

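The master is held at (322,300). The rest's foot corners are at (302,12), (350,10), (355,230) and (311,231), its empty place is at (327,55) and the bob barrel is at (330,128).

```bash
python3 - <<'E'
from h import *
C=np.array([world('w2',*p,.008) for p in((302,12),(350,10),(355,230),(311,231))])
print(C.round(4),C.mean(0).round(4),[np.linalg.norm(C[i]-C[i-1]).round(4) for i in range(4)])
e=C[0]-C[3]+C[1]-C[2];print('yaw',np.degrees(np.arctan2(-e[0],e[1])))
cyl('w2',(.519,.165),.033,.07,rad=.05)
P=cloud('w2').reshape(-1,3)
m=(abs(P[:,0]-.52)<.04)&(P[:,1]>.05)&(P[:,1]<.3)&(P[:,2]>.02)&(P[:,2]<.03)
for lo in np.arange(.16,.3,.005):
    k=m&(P[:,1]>=lo)&(P[:,1]<lo+.005); 
    if k.sum()>5: print(round(lo,3),k.sum(),P[k].mean(0).round(4))
# held master
m=(P[:,2]>.16)&(P[:,2]<.27)&(abs(P[:,0]-.513)<.018)&(abs(P[:,1]-.083)<.05); print(m.sum(),np.percentile(P[m],[1,50,99],axis=0).round(4))
delta((0,0,0))
E
```

```text
[[0.4938 0.2789 0.008 ]
 [0.5396 0.2805 0.008 ]
 [0.5494 0.0649 0.008 ]
 [0.5006 0.0638 0.008 ]] [0.5209 0.172  0.008 ] [np.float64(0.2152), np.float64(0.0458), np.float64(0.2158), np.float64(0.0488)]
yaw 2.1975982200722717
n 2759 3029 axis x at y=0.165: 0.5203 z 0.0324 yaw 2.56deg ends [array([0.5214, 0.1411]), array([0.5187, 0.2002])] len 0.059204309868194194 rms 0.0006401328206005146
0.2 13 [0.5099 0.2049 0.0231]
0.205 167 [0.5185 0.2074 0.0236]
0.21 11 [0.5283 0.2102 0.0234]
0.27 174 [0.5148 0.273  0.0232]
0.275 75 [0.5178 0.2759 0.0235]
9418 [[0.4955 0.0598 0.2262]
 [0.5129 0.0898 0.2561]
 [0.5305 0.1083 0.2598]]
t 3.75 pos [0.5128 0.0829 0.2359] jawyaw -0.05 tilt [-0.003  0.002 -1.   ] dmm [ 237.4 -511.9   83.6] spin  F [ 1.4 -0.3 -4.3] w 0.0393 q6 0.09
```

```bash
python3 - <<'E'
from h import *
P=cloud('w2').reshape(-1,3); Q=cloud('scene0').reshape(-1,3)
for A in(P,Q):
    m=(abs(A[:,0]-.517)<.12)&(abs(A[:,0]-.517)>.03)&(abs(A[:,1]-.241)<.05); print(m.sum(),np.percentile(A[m][:,2],[50,99,100]).round(3))
delta((.517,.2405,.10),np.radians(2.4))
E
```

```text
20100 [-0.     0.041  0.052]
1271 [0.001 0.036 0.382]
t 3.75 pos [0.5128 0.0829 0.2359] jawyaw -0.05 tilt [-0.003  0.002 -1.   ] dmm [ 136.1    4.5 -157.4] spin -0.043 F [ 1.4 -0.3 -4.3] w 0.0393 q6 0.09
```

```bash
python3 -m handwheel '[[[0,5,-50],-0.02,1],[[20,5,-100],-0.043,1],[[60,5,-145],-0.043,1],[[100,5,-157],-0.043,1],[[136,5,-157],-0.043,1]]';  python3 - <<'E'
from h import *
delta((.517,.2405,.0295),np.radians(2.4))
E
```

```text
time_s: 4.25
ee_pos: [0.517, 0.2415, 0.0981]
eef_rot: [-2.09, 1.567, 2.666]
force: [0.4, -0.1, -4.3]
grip_width: 0.0392
t 4.25 pos [0.517  0.2415 0.0981] jawyaw 2.49 tilt [-0.003  0.002 -1.   ] dmm [68.6  0.1  1.1] spin 0.002 F [ 0.4 -0.1 -4.3] w 0.0392 q6 0.33
```

```bash
python3 -m handwheel '[[[25,0,1],0,1],[[45,0,1],0,1],[[58,0,1],0,1],[[64,0,1],0,1],[[67,0,1],0,1]]';python3 -m handwheel '[[[0.5,0,0],0,1],[[1,0,0],0,1],[[1.5,0,0],0,1],[[1.5,0,0],0,1],[[1.5,0,0],0,1]]';  python3 - <<'E'
from h import *
delta((.517,.2405,.0286),np.radians(2.4))
E
```

```text
time_s: 4.75
ee_pos: [0.5173, 0.2403, 0.0313]
eef_rot: [-2.178, 1.567, 2.577]
force: [0.2, 0.7, -3.6]
grip_width: 0.0394
time_s: 5.25
ee_pos: [0.5173, 0.2404, 0.03]
eef_rot: [-2.248, 1.567, 2.507]
force: [-0.3, 0.2, -4.3]
grip_width: 0.0392
t 5.25 pos [0.5173 0.2404 0.03  ] jawyaw 2.46 tilt [-0.003  0.002 -1.   ] dmm [ 1.4 -0.3 -0.1] spin 0.001 F [-0.3  0.2 -4.3] w 0.0392 q6 0.32
```

Still carrying the full weight (-4.3 N), so I'll go down a little further.

```bash
python3 -m handwheel '[[[0.7,0,0],0,1],[[1.3,0,0],0,1],[[2,0,0],0,1],[[2,0,0],0,1],[[2,0,0],0,1]]';  python3 - <<'E'
from h import *
delta((.517,.2405,.0286),np.radians(2.4))
E
```

```text
time_s: 5.75
ee_pos: [0.5174, 0.2405, 0.0297]
eef_rot: [-2.38, 1.568, 2.375]
force: [-10.8, -4.9, 17.1]
grip_width: 0.0393
t 5.75 pos [0.5174 0.2405 0.0297] jawyaw 2.47 tilt [-0.002  0.002 -1.   ] dmm [ 1.1 -0.4 -0. ] spin 0.001 F [-10.8  -4.9  17.1] w 0.0393 q6 0.32
```

```bash
python3 -m handwheel '[[[-1,0,0],0,1],[[-1,-0.5,0],0,0.3],[[-1,-0.5,0],0,0.1],[[-1,-0.5,0],0,0],[[-1,-0.5,0],0,-0.2]]'; python3 -m handwheel '[[[0,0,0],0,-1],[[0,0,0],0,-1],[[-10,0,0],0,-1],[[-50,0,0],0,-1],[[-90,0,0],0,-1]]';  python3 - <<'E'
from h import *
delta((.521,.10,.25),np.radians(2.4))
E
```

```text
time_s: 6.25
ee_pos: [0.5171, 0.2406, 0.0307]
eef_rot: [-2.485, 1.568, 2.27]
force: [0.7, 0.4, 0.1]
grip_width: 0.0518
time_s: 6.75
ee_pos: [0.5169, 0.2402, 0.1221]
eef_rot: [-2.144, 1.567, 2.611]
force: [0.8, -0.5, -0.1]
grip_width: 0.0916
t 6.75 pos [0.5169 0.2402 0.1221] jawyaw 2.47 tilt [-0.003  0.002 -1.   ] dmm [-128.2   -2.3  140. ] spin 0.001 F [ 0.8 -0.5 -0.1] w 0.0916 q6 0.33
```

```bash
python3 -m handwheel '[[[-40,0,0],0,-1],[[-80,0,40],0,-1],[[-120,-2,80],0,-1],[[-128,-2,125],0,-1],[[-128,-2,125],0,-1]]';  python3 - <<'E'
from h import *
grab('wrist','w3'); cyl('w3',(.517,.241),.036,.07,rad=.04); cyl('w3',(.5200,.1707),.036,.07,rad=.035)
delta((.520,.1707,.0276),np.radians(2.45))
E
```

```text
time_s: 7.25
ee_pos: [0.5212, 0.1116, 0.2532]
eef_rot: [2.423, 1.568, 0.892]
force: [0.3, 0.5, 0.3]
grip_width: 0.0941
n 2256 2298 axis x at y=0.241: 0.5171 z 0.0325 yaw 2.39deg ends [array([0.5181, 0.2153]), array([0.5161, 0.2646])] len 0.049324760412286714 rms 0.0006620077613029601
n 2312 2356 axis x at y=0.171: 0.5200 z 0.0326 yaw 2.32deg ends [array([0.5212, 0.141 ]), array([0.5188, 0.1999])] len 0.05897381636713098 rms 0.0006352374692873495
t 7.3 pos [0.5211 0.1125 0.2521] jawyaw 2.29 tilt [ 0.     0.002 -1.   ] dmm [224.6   1.2 -57.8] spin -0.003 F [-0.8 -0.4  0.1] w 0.0934 q6 0.1
```

View pics/w3.png

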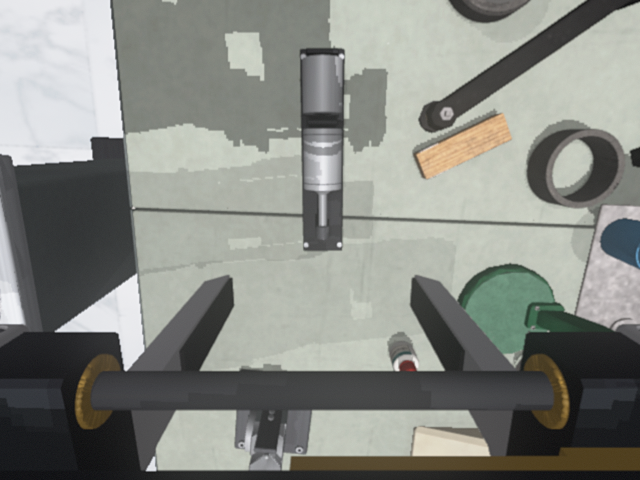

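The master lies at (322,88) in its place: axis x 0.5171, yaw 2.39°, same height as the bob. The bob barrel is at (322,160). I'll pick up the bob.

```bash
python3 -m handwheel '[[[40,1,-40],0,-1],[[85,1,-58],0,-1],[[130,1,-58],0,-1],[[170,1,-58],0,-1],[[195,1,-58],0,-1]]';  python3 - <<'E'
from h import *
delta((.5200,.170,.0280),np.radians(2.4))
E
```

```text
time_s: 7.8
ee_pos: [0.5179, 0.1718, 0.0538]
eef_rot: [-1.879, 1.567, 2.875]
force: [0.8, 0.1, 0.3]
grip_width: 0.0939
t 7.8 pos [0.5179 0.1718 0.0538] jawyaw 2.36 tilt [-0.004  0.001 -1.   ] dmm [25.8  2.2  1.9] spin -0.001 F [0.8 0.1 0.3] w 0.0939 q6 0.21
```

```bash
python3 -m handwheel '[[[12,2,2],0,-1],[[20,2,2],0,-1],[[26,2,2],0,-1],[[26,2,2],0,-1],[[26,2,2],0,-1]]';  python3 -m handwheel '[[[0,0,0],0,1],[[0,0,0],0,1],[[0,0,0],0,1],[[0,0,0],0,1],[[0,0,0],0,1]]' 30; python3 -m handwheel '[[[0,0,0],0,1],[[0,0,0],0,1],[[-5,0,0],0,1],[[-20,0,0],0,1],[[-50,0,0],0,1]]'; python3 - <<'E'
from h import *
delta((.47,-.20,.20),np.radians(-4.05))
E
```

```text
time_s: 8.3
ee_pos: [0.5203, 0.1701, 0.0287]
eef_rot: [-2.126, 1.568, 2.627]
force: [-0.5, -0.8, 1.4]
grip_width: 0.0942
time_s: 8.8
ee_pos: [0.5204, 0.1701, 0.0288]
eef_rot: [-2.143, 1.568, 2.61]
force: [1.1, 0.2, 0.3]
grip_width: 0.0573
time_s: 9.3
ee_pos: [0.5195, 0.1697, 0.0785]
eef_rot: [-1.725, 1.565, 3.029]
force: [0.7, -0.8, -2.7]
grip_width: 0.0396
t 9.3 pos [0.5195 0.1697 0.0785] jawyaw 2.35 tilt [-0.006  0.001 -1.   ] dmm [-121.4  -65.4  367.3] spin 0.112 F [ 0.7 -0.8 -2.7] w 0.0396 q6 0.21
```

```bash
python3 - <<'E'
from h import *
delta((.4682,-.174,.15),np.radians(-4.05))
E
python3 -m handwheel '[[[-30,0,5],0,1],[[-72,-10,40],0.02,1],[[-90,-20,90],0.05,1],[[-90,-30,140],0.09,1],[[-90,-40,190],0.112,1]]'; python3 - <<'E'
from h import *
delta((.4682,-.174,.15),np.radians(-4.05))
E
```

```text
t 9.3 pos [0.5195 0.1697 0.0785] jawyaw 2.35 tilt [-0.006  0.001 -1.   ] dmm [-71.4 -65.8 341.3] spin 0.112 F [ 0.7 -0.8 -2.7] w 0.0396 q6 0.21
time_s: 9.8
ee_pos: [0.4892, -0.0131, 0.1706]
eef_rot: [-1.6, 1.568, 3.041]
force: [1.1, -0.1, -2.5]
grip_width: 0.0393
t 9.8 pos [ 0.4892 -0.0131  0.1706] jawyaw -4.1 tilt [-0.003  0.    -1.   ] dmm [ 20.6  -9.3 162. ] spin -0.001 F [ 1.1 -0.1 -2.5] w 0.0393 q6 -0.03
```

```bash
python3 -m handwheel '[[[0,-3,45],0,1],[[0,-6,90],0,1],[[0,-9,130],0,1],[[0,-9,155],0,1],[[0,-9,162],0,1]]'; python3 - <<'E'
from h import *
delta((.4683,-.174,.092),np.radians(-4.05))
grab('side','s3'); p=cv2.imread('pics/s3.png'); cv2.imwrite('pics/s3c.png',cv2.resize(p[130:250,290:450],(800,600),interpolation=cv2.INTER_CUBIC))
E
```

```text
time_s: 10.3
ee_pos: [0.4682, -0.1762, 0.1716]
eef_rot: [-1.371, 1.568, -3.016]
force: [0.0, 1.7, -2.2]
grip_width: 0.0396
t 10.3 pos [ 0.4682 -0.1762  0.1716] jawyaw -4.26 tilt [-0.002 -0.    -1.   ] dmm [79.6  0.2 -2.2] spin -0.004 F [ 0.   1.7 -2.2] w 0.0396 q6 -0.36
```

View pics/s3c.png

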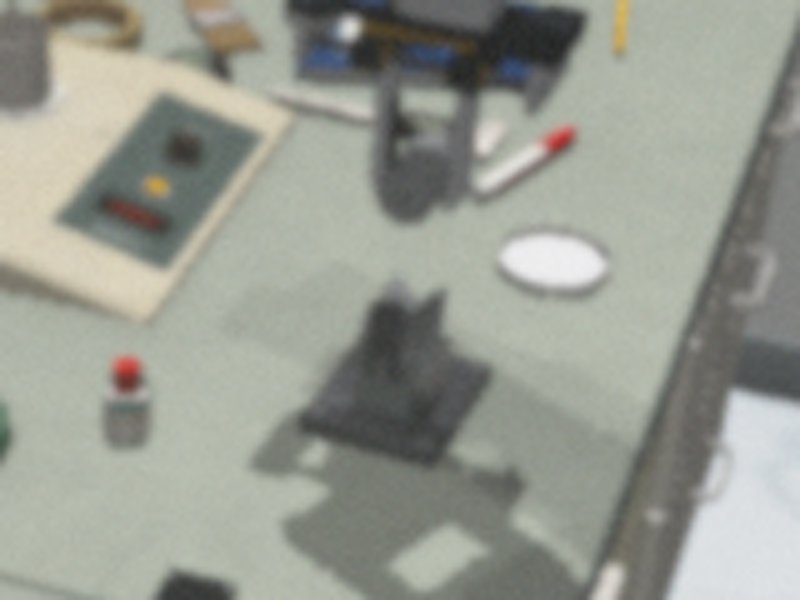

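The bob hangs over the V (crop 410,180 above 400,340), clear of the stop. Now I'll lower it to about 2 mm above the flanks.

```bash
python3 -m handwheel '[[[25,0,0],0.004,1],[[50,0,0],0.004,1],[[66,0,0],0.004,1],[[74,0,0],0.004,1],[[77,0,0],0.004,1]]'; python3 - <<'E'
from h import *
delta((.4687,-.167,.0922),np.radians(-4.05))
E
```

```text
time_s: 10.85
ee_pos: [0.4682, -0.1748, 0.0943]
eef_rot: [-1.548, 1.568, 3.087]
force: [-0.5, -0.1, -1.7]
grip_width: 0.0391
t 10.85 pos [ 0.4682 -0.1748  0.0943] jawyaw -4.4 tilt [-0.003  0.    -1.   ] dmm [ 2.1 -0.1 -7.9] spin -0.006 F [-0.5 -0.1 -1.7] w 0.0391 q6 -0.35
```

```bash
python3 -m handwheel '[[[0.5,0,-2],0.006,1],[[1,0,-4],0.006,1],[[1,0,-5.5],0.006,1],[[1,0,-6.5],0.006,1],[[1,0,-7],0.006,1]]'; python3 -m handwheel '[[[0,0,-0.7],0,1],[[0,0,-1.3],0,1],[[0,0,-2],0,1],[[0,0,-2],0,1],[[0,0,-2],0,1]]'; python3 - <<'E'
from h import *
delta((.4687,-.165,.0909),np.radians(-4.05))
E
```

```text
time_s: 11.35
ee_pos: [0.4689, -0.1678, 0.0936]
eef_rot: [-1.473, 1.568, -3.126]
force: [0.9, -0.8, -1.5]
grip_width: 0.0392
time_s: 11.85
ee_pos: [0.4691, -0.1658, 0.0936]
eef_rot: [-1.501, 1.568, 3.129]
force: [0.4, -0.5, -2.5]
grip_width: 0.0395
t 11.85 pos [ 0.4691 -0.1658  0.0936] jawyaw -4.75 tilt [-0.002  0.    -1.   ] dmm [ 2.7 -0.4 -0.8] spin -0.012 F [ 0.4 -0.5 -2.5] w 0.0395 q6 -0.33
```

```bash
python3 -m handwheel '[[[0,-0.2,-0.5],-0.012,1],[[0,-0.3,-1],-0.012,1],[[0,-0.3,-1.5],-0.012,1],[[0,-0.3,-1.5],-0.012,1],[[0,-0.3,-1.5],-0.012,1]]'; python3 -m handwheel '[[[0,0,-0.5],0,1],[[0,0,-1],0,1],[[0,0,-1.5],0,1],[[0,0,-1.5],0,1],[[0,0,-1.5],0,1]]'; python3 - <<'E'
from h import *
delta((.4687,-.165,.0909),np.radians(-4.05))
E
```

```text
time_s: 12.35
ee_pos: [0.4692, -0.1655, 0.0939]
eef_rot: [-0.432, 1.568, -2.074]
force: [0.4, -11.4, -3.6]
grip_width: 0.0396
time_s: 12.85
ee_pos: [0.4693, -0.1655, 0.0941]
eef_rot: [-0.116, 1.566, -1.757]
force: [-1.6, -13.8, -2.7]
grip_width: 0.0396
t 12.85 pos [ 0.4693 -0.1655  0.0941] jawyaw -4.01 tilt [-0.001 -0.005 -1.   ] dmm [ 3.2 -0.6 -0.5] spin 0.001 F [ -1.6 -13.8  -2.7] w 0.0396 q6 -0.34
```

The stop is found (-11 to -14 N along y). I'll ease off a little and lower gently onto the flanks.

```bash
python3 -m handwheel '[[[0,-0.3,0.5],0,1],[[0.5,-0.3,0.5],0,1],[[1,-0.3,0.5],0,1],[[1.5,-0.3,0.5],0,1],[[1.5,-0.3,0.5],0,1]]'; python3 -m handwheel '[[[0.3,0,0],0,1],[[0.6,0,0],0,1],[[1,0,0],0,1],[[1,0,0],0,1],[[1,0,0],0,1]]'; python3 - <<'E'
from h import *
delta((.4687,-.1655,.0909),np.radians(-4.05))
E
```

```text
time_s: 13.35
ee_pos: [0.4689, -0.1658, 0.0925]
eef_rot: [-0.164, 1.566, -1.805]
force: [-0.4, 0.0, -1.5]
grip_width: 0.0396
time_s: 13.85
ee_pos: [0.4689, -0.1658, 0.0918]
eef_rot: [-0.126, 1.566, -1.766]
force: [-1.6, 0.3, 4.7]
grip_width: 0.039
t 13.85 pos [ 0.4689 -0.1658  0.0918] jawyaw -4.0 tilt [-0.001 -0.005 -1.   ] dmm [ 0.9 -0.3 -0.3] spin 0.001 F [-1.6  0.3  4.7] w 0.039 q6 -0.34
```

```bash
python3 -m handwheel '[[[0.2,-0.1,-0.2],0,1],[[0.4,-0.1,-0.4],0,1],[[0.4,-0.1,-0.4],0,1],[[0.4,-0.1,-0.4],0,1],[[0.4,-0.1,-0.4],0,1]]'; python3 - <<'E'
from h import *
delta((.4687,-.1655,.0909),np.radians(-4.05))
E
```

```text
time_s: 14.35
ee_pos: [0.469, -0.1657, 0.0917]
eef_rot: [-0.033, 1.565, -1.674]
force: [-4.0, -1.8, 7.4]
grip_width: 0.0397
t 14.35 pos [ 0.469  -0.1657  0.0917] jawyaw -4.0 tilt [-0.001 -0.006 -1.   ] dmm [ 0.8 -0.3 -0.2] spin 0.001 F [-4.  -1.8  7.4] w 0.0397 q6 -0.34
```

```bash
python3 -m handwheel '[[[0.2,-0.3,0],0,1],[[0.3,-0.6,0],0,1],[[0.3,-0.6,0],0,1],[[0.3,-0.6,0],0,1],[[0.3,-0.6,0],0,1]]'; python3 - <<'E'
from h import *
delta((.4687,-.1655,.0909),np.radians(-4.05))
grab('scene','sc4'); p=cv2.imread('pics/sc4.png'); cv2.imwrite('pics/sc4c.png',cv2.resize(p[285:375,300:420],(800,600),interpolation=cv2.INTER_CUBIC))
E
```

```text
time_s: 14.85
ee_pos: [0.4683, -0.1657, 0.0913]
eef_rot: [-0.052, 1.565, -1.692]
force: [1.0, -1.4, -0.7]
grip_width: 0.0393
t 14.85 pos [ 0.4683 -0.1657  0.0913] jawyaw -4.0 tilt [-0.001 -0.006 -1.   ] dmm [ 0.4  0.3 -0.2] spin 0.001 F [ 1.  -1.4 -0.7] w 0.0393 q6 -0.34
```

View pics/sc4c.png

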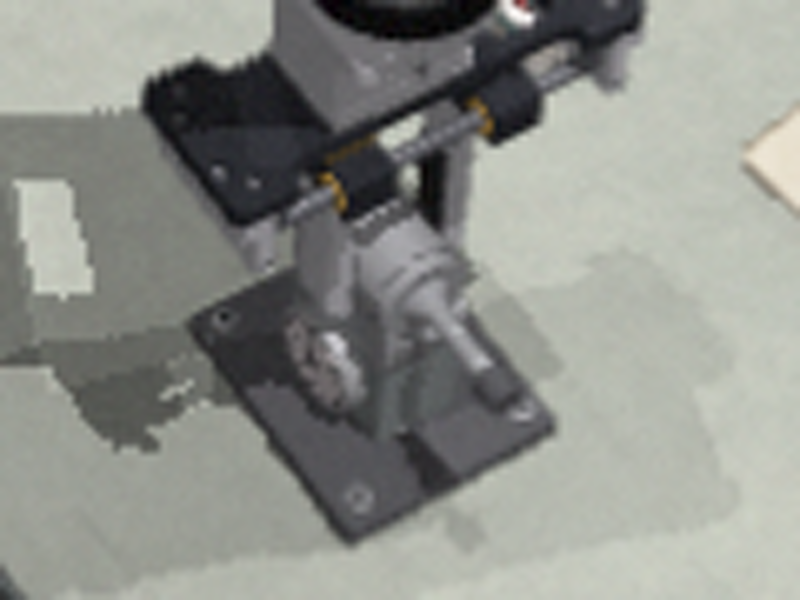

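The bob sits in the V (crop 410,260) with its stem towards the viewer. The shift took it off the far flank, so I'll go down further.

```bash
python3 -m handwheel '[[[0.3,0,0],0,1],[[0.5,0,0],0,1],[[0.5,0,0],0,1],[[0.5,0,0],0,1],[[0.5,0,0],0,1]]'; python3 - <<'E'
from h import *
delta((.4687,-.1655,.0909),np.radians(-4.05))
E
```

```text
time_s: 15.4
ee_pos: [0.4684, -0.1657, 0.0912]
eef_rot: [-0.018, 1.565, -1.659]
force: [-2.7, 0.2, 6.1]
grip_width: 0.0392
t 15.4 pos [ 0.4684 -0.1657  0.0912] jawyaw -4.0 tilt [-0.    -0.006 -1.   ] dmm [ 0.3  0.3 -0.3] spin 0.001 F [-2.7  0.2  6.1] w 0.0392 q6 -0.34
```

```bash
python3 -m handwheel '[[[0,-0.3,0],0,1],[[0,-0.5,0],0,1],[[0.2,-0.5,0],0,1],[[0.4,-0.5,0],0,1],[[0.4,-0.5,0],0,1]]'; python3 - <<'E'
from h import *
delta((.4687,-.1655,.0909),np.radians(-4.05))
E
```

```text
time_s: 15.9
ee_pos: [0.4682, -0.1657, 0.0911]
eef_rot: [0.111, 1.565, -1.53]
force: [2.7, 0.1, 3.9]
grip_width: 0.0396
t 15.9 pos [ 0.4682 -0.1657  0.0911] jawyaw -4.0 tilt [ 0.    -0.006 -1.   ] dmm [ 0.2  0.5 -0.3] spin 0.001 F [2.7 0.1 3.9] w 0.0396 q6 -0.34
```

```bash
python3 -m handwheel '[[[0.2,0,0],0,1],[[0.4,0,0],0,1],[[0.6,0,0],0,1],[[0.6,0,0],0,1],[[0.6,0,0],0,1]]'; python3 - <<'E'
from h import *
delta((.4687,-.1655,.0909),np.radians(-4.05))
E
```

```text
time_s: 16.4
ee_pos: [0.4682, -0.1658, 0.091]
eef_rot: [0.146, 1.565, -1.495]
force: [-0.6, 0.4, 10.8]
grip_width: 0.0395
t 16.4 pos [ 0.4682 -0.1658  0.091 ] jawyaw -4.0 tilt [ 0.    -0.006 -1.   ] dmm [ 0.1  0.5 -0.3] spin 0.001 F [-0.6  0.4 10.8] w 0.0395 q6 -0.34
```

```bash
python3 - <<'E'
from h import *
grab('side','s5');grab('scene','sc5');grab('wrist','w5');P=cloud('sc5')
cyl('sc5',(.517,.241),.036,.07,rad=.04); cyl('s5',(.517,.241),.036,.07,rad=.04)
for n,a,b in(('bottle',(380,286),0),('lid',(390,413),0),('driver',(255,214),0)):
    A=world('scene0',*a);B=world('sc5',*a);print(n,A.round(3),B.round(3))
cyl('w5',(.4687,-.165),.098,.13,rad=.045); cyl('sc5',(.4687,-.165),.098,.13,rad=.045)
s=cv2.imread('pics/sc5.png'); w=cv2.imread('pics/w5.png')
cv2.imwrite('pics/c5.png',np.hstack([cv2.resize(s[300:360,320:380],(400,400),interpolation=cv2.INTER_CUBIC),cv2.resize(w[180:430,200:450],(400,400))]))
for _ in range(6): camera('side')
delta((.4687,-.1655,.0909),np.radians(-4.05))
E
```

```text
Traceback (most recent call last):
  File "h.py", line 35, in cyl
    e=np.percentile(t,[.5,99.5]);
IndexError: index -1 is out of bounds for axis 0 with size 0
```

The arm hides the rest from the scene camera, so I'll skip that fit.

```bash
python3 - <<'E'
from h import *
def t(*a,**k):
    try: cyl(*a,**k)
    except Exception as e: print('no view',a[0])
t('s5',(.517,.241),.036,.07,rad=.04)
for n,a in(('bottle',(380,286)),('lid',(390,413)),('driver',(255,214))):
    print(n,world('scene0',*a).round(3),world('sc5',*a).round(3))
t('w5',(.4687,-.165),.098,.13,rad=.045); t('sc5',(.4687,-.165),.098,.13,rad=.045)
s=cv2.imread('pics/sc5.png'); w=cv2.imread('pics/w5.png')
cv2.imwrite('pics/c5.png',np.hstack([cv2.resize(s[300:360,320:380],(400,400),interpolation=cv2.INTER_CUBIC),cv2.resize(w[180:430,200:450],(400,400))]))
for _ in range(6): camera('side')
delta((.4687,-.1655,.0909),np.radians(-4.05))
E
```

```text
n 153 214 axis x at y=0.241: 0.5167 z 0.0322 yaw 2.07deg ends [array([0.5175, 0.2175]), array([0.5157, 0.2678])] len 0.0504247693259695 rms 0.0010086854111399323
bottle [ 0.626 -0.078  0.039] [ 0.542 -0.162  0.182]
lid [ 0.412 -0.379  0.003] [ 0.411 -0.38   0.005]
driver [0.501 0.414 0.016] [ 0.244 -0.13   0.562]
n 9752 13726 axis x at y=-0.165: 0.4686 z 0.0948 yaw -3.98deg ends [array([ 0.4667, -0.192 ]), array([ 0.4707, -0.1348])] len 0.057344890426078717 rms 0.0005293831076336805
n 101 332 axis x at y=-0.165: 0.4551 z 0.0981 yaw 50.19deg ends [array([ 0.4882, -0.1925]), array([ 0.4429, -0.1548])] len 0.058948994204615975 rms 0.001097418167717344
t 16.85 pos [ 0.4682 -0.1658  0.091 ] jawyaw -4.0 tilt [ 0.    -0.006 -1.   ] dmm [ 0.1  0.5 -0.3] spin 0.001 F [-1.7  0.8  9.7] w 0.0391 q6 -0.34
```

View pics/c5.png

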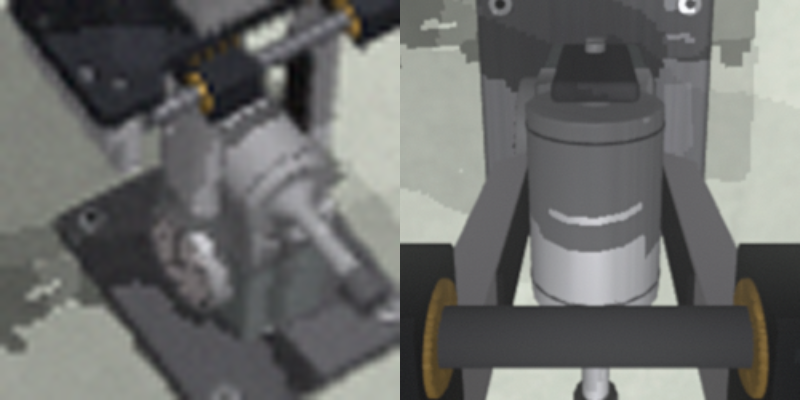

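The fitted axis (x 0.4686, z 0.0948, yaw -3.98°) agrees with the master's seated pose (0.4687, 0.0946, -4.07°). The end is at the stop and the push is steady at about 10 N, so I'm handing in.

```bash
python3 - <<'E'
from h import *
hand_in()
delta((.4687,-.1655,.0909),np.radians(-4.05))
E
```

```text
the job is handed in; nothing more can be done
the job is handed in; nothing more can be done
```

The setting master is back in its place in the rest. The bob lies in the V, its flat end against the stop, and I handed in while the arm was still pressing it down. The job took about 17 s of the 58 s allowed.

**Master:** after release it fitted at x 0.517, y about 0.240 with yaw 2.4°, about 1 mm from its place and level with the bob. A second check near the end gave x 0.5167 and yaw 2.1°.

**Bob:** I slid it along until it touched the stop (11–14 N), backed off about 0.3 mm, and centred it by the sideways force. Its fitted axis before hand-in was x 0.4686, z 0.0948 and yaw -3.98°. The master's when seated was x 0.4687, z 0.0946 and yaw -4.07°.

**Push:** it held at about 10 N down with under 2 N sideways. From that I estimate roughly 9 N on the far flank and 6–7 N on the near one; this is not a direct reading.

**Not checked:**
- I could not read the dial or plunger directly.
- The lid has not moved. The arm hid the bottle and screwdriver from the scene camera in the last check, but nothing went near them.

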